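# Put the slim spray can back in the can rack

### The job

Put the slim spray can that stands loose on the worktop back into the empty ring of the can rack, beside its twin. Hold it until its foot is down on the rack's base, then let go so that it stands upright there. Leave the twin in the other ring and the taller, thicker can where they are.

Things in the scene. Friction and masses are not known exactly. Their poses are not given: they have to be found in the camera images.
- slim_can_mid (a point): Centre, half-way up, of the loose slim spray can to be moved: an upright round can, body 58 mm in diameter (plain cylinder to 125 mm up), then a cap 57 mm in diameter; 177 mm tall in all, about 0.2 kg. It starts standing upright on the worktop, so this point starts 88.5 mm above it; z runs along the can, up through the cap.
- free_place (a point): Centre of the rack's empty place, on the top face of its base plate (8 mm above the worktop), where the middle of the can's foot belongs. Round it, concentric, runs a horizontal ring of 6 mm round steel bar on four posts: inner diameter 78 mm, its top edge 40 mm above this point. The rack is fixed to the worktop: grey base 104 mm by 208 mm with two such rings, 104 mm apart. Axes: z up; y points along the rack, away from the other ring, whose centre lies 104 mm off at -y.
- twin_can_mid (a point): Centre, half-way up, of the twin: a can of the same shape and size (58 mm in diameter, 177 mm tall) that stands loose in the rack's other ring, its top 185 mm above the worktop. It stays there.
- tall_can_mid (a point): Centre, half-way up, of the taller, thicker can that stands loose on the worktop: 66 mm in diameter, 218 mm tall with its open spray nozzle. It stays where it is. Fixed things to keep clear of when moving: at the right a rework station, 125 mm high, with an upright tube 40 mm thick at x = 0.63, y = -0.31 that reaches 0.42 m up; a shelf whose front edge is at x = 0.68, 0.50 m up; at the left a lamp head about x = 0.40, y = 0.44, from 0.25 m up.
Things that resemble listed ones, but are neither listed nor needed, are in the scene too. Leave any purple look-alike of the part that bears slim_can_mid alone.

How it is judged (in metres and radians):
On the way:
1. the slim can, still held by the fingers, has been lowered inside the empty ring to within 20 mm of the rack's base, upright (contact force between the fingers and slim_can above 0.5 N and horizontal distance between slim_can_mid and free_place below 0.018 m and z of slim_can_mid in the frame of free_place below 0.1085 m and angle between slim_can_mid's own z axis and vertical below 0.26 rad), for 0.05 s.
At the end, for the whole second after the job is handed in: The slim can rests in the empty ring: axis within 15 mm of its centre and 10 degrees of upright, foot within 5 mm of the rack's base. The twin in its ring and the tall can on the worktop are upright within 10 degrees and within 30 mm of where they started (horizontal distance between slim_can_mid and free_place below 0.015 m and z of slim_can_mid in the frame of free_place between 0.083 and 0.094 m and angle between each of slim_can_mid, twin_can_mid, tall_can_mid's own z axis and vertical below 0.17 rad and linear speed of slim_can below 0.02 m/s and distance of each of twin_can_mid, tall_can_mid from where it was at the start of the episode below 0.03 m); the robot touches nothing.
It fails at once if the twin or the tall can is tipped by more than 20 degrees or lifted or pushed by more than 50 mm (angle between any of twin_can_mid, tall_can_mid's own z axis and vertical above 0.35 rad or distance of any of twin_can_mid, tall_can_mid from where it was at the start of the episode above 0.05 m).
It also fails if it takes over 42 s, if anything falls off the work surface, if the arm or the gripper's body presses on something with over 40 N, if the wrist force passes 120 N, or if a joint passes its speed limit or range.

### The arm

A 6-joint arm with a two-finger parallel gripper is mounted at the origin on a cart in front of the work surface, level with it; the furniture and walls round the work are solid. World frame = base frame: x ahead of the robot, y to its left, z up, the work surface at z = 0. Lengths are in m, angles in degrees, forces in N, time in s.
With the tool pointing down it reaches from about 0.375 to 0.9 m from the base axis. Payload 3.1 kg.
Tool frame: the origin (TCP) lies at the very end of the fingers, on their centre line; the grasp point (between the pads) lies 19 mm behind it; z points along the fingers, y is the direction in which the jaws open and shut (so a half turn about z gives the same grasp; the last joint's range is limited). The gripper opens to 87 mm and grips with 3 to 60 N. Pads are 19 mm wide; open, the fingers measure 117 mm over their backs; the gripper's body (75 mm by 190 mm) begins 51 mm behind the grasp point.
Start: joints at [56.179, 30.224, 82.088, -0, 67.689, -10.227], TCP at [0.25, 0.573, 0.223] pointing down, gripper open.
Joint ranges: [-176.69, 176.69], [-43.24, 126.21], [12.49, 139.97], [-82, 262], [0, 151.66], [-163.58, 163.58]. Speed limits (degrees/s): [159.86, 159.86, 180, 180, 180, 180].

### API

Orientations are given as a 3x3 rotation matrix whose columns are the frame's x, y, z axes.
In Python, from rig import readout, capture, camera_model, bot, spot_in, regions_of gives the robot as it stands.
- The arm moves only by the tool send_rows, never from a script. Its argument "moves" is a list that holds one entry, the list of rows, each a list of 7 numbers: the turn, a rotation vector about the tool's x, y, z in degrees, then the shift along the tool's x, y, z in cm, then the opening, from -1 (shut) to 1 (fully open). A call has exactly 5 rows; each row shifts and turns the commanded pose from where the row before left it, along the tool's axes as they then stand; what a row does not reach is not made up. A row lasts 1/10 s, in which the tool goes at most 50 mm and 8.59 degrees, less where a joint would pass 70% of its speed; a pose out of reach is approached as far as the arm can. A call with a gripper value outside its range is refused whole. The fingers move at their own pace and stop on an object; the grip force is fixed at half the most. Time passes only in rows, so rows that do not move let the fingers close, or fill a call up. It gives the time, the measured TCP pose, the force and the opening at its end, in the units of the state.
- readout.read_state(): the state, without advancing time (a new reading comes with each control period).
- capture(name): name is "side" or "top" or "wrist"; returns the picture (384x512x3 uint8, blue, green, red); there is no depth.
- camera_model(name): a dict with "camera_matrix" (3x3 intrinsics, pixels), "pose" (4x4, takes a point from camera to world coordinates). Camera axes: x right, y up, looking along -z (the intrinsics and any distortion apply to the point x, -y, -z); pixel columns grow to the right and rows downward; lengths in m; the calibration is good to about 2 mm. A picture is of the moment at which its call begins: read the wrist's pose just before it. camera_model takes no time and is no camera call; for the wrist camera it gives the pose at the moment of the call.
- bot.hand_in(): hands the job in, once; it reports no verdict.
Trained networks look in the newest picture that a camera, given by its name, has taken for a name from the list of things; names that differ only in an ending like _2 or _b are one class to them, and where a whole thing is asked for, a point or a joint stands for the part that bears it (a point fixed in the world has none). Each returns a list of dicts, best first, with "p" (0 to 1); they miss things now and then, are a little off and sometimes report something else, mostly with a low value. They report only what shows in the picture. A call takes as long as a camera call. They do not tell look-alikes from the thing itself.
- spot_in(camera, thing): "location" ([x, y, z] in m, in world coordinates, good to about 4 mm: the middle of the surface that is visible of it).
- regions_of(camera, thing): "mask" (384x512 bool, what is visible of it).
The state is a dict: "time_s": time; "joint_positions": joint angles; "qvel": joint speeds; "tau": joint torques, N m; "position": TCP position; "tcp_rot": TCP orientation; "force": force on the tool from outside, world axes, zero at the start; "moment": the same for the moment, N m; "opening": opening from 0.0 (shut) to 1.0 (fully open).
Only numpy, scipy, OpenCV 4.12 (cv2) and the standard library are available. Lean on these libraries where they do the work, as an engineer would, in place of code of your own. Each camera call takes 0.05 s, during which the arm holds its last target. There are 200 camera calls.

## Working session

There is one attempt and no reset: what is moved stays moved. The work goes in short steps, Python scripts to look and compute and a tool call to move; the robot and the scene stay as the last step left them, time stands still between calls to the robot, and variables do not carry over. Pictures are saved under pics/ and viewed, about 8 in all and at most 12, crops included, and the job is handed in when it is done.

Besides the shell and the picture viewer there is one more tool, called after ">>>" as a command line: name --argument value ..., lists and objects as JSON in quotes. send_rows: Moves the arm, as the interface text tells. Its arguments: {"type":"object","properties":{"moves":{"type":"array","items":{"type":"array","items":{"type":"array","items":{"type":"number"}}}}},"required":["moves"]}

```bash
mkdir -p pics; cat > h.py <<'E'
from rig import readout, capture, camera_model, bot, spot_in, regions_of
import numpy as np, cv2
E
python3 - <<'E'
from h import *
s=readout.read_state();print({k:np.round(v,3).tolist() for k,v in s.items()})
ims=[]
for c in ("side","top"):
    im=capture(c);ims.append(im);m=camera_model(c);print(c,np.round(m["pose"],3).tolist(),np.round(m["camera_matrix"],1).tolist(),[k for k in m])
    for t in ("slim_can_mid","free_place","twin_can_mid","tall_can_mid"):
        try: print(c,t,[(round(d["p"],2),np.round(d["location"],3).tolist()) for d in spot_in(c,t)])
        except Exception as e: print(t,e)
cv2.imwrite("pics/a.png",cv2.resize(np.vstack(ims),(800,600*2))[:600]);cv2.imwrite("pics/b.png",cv2.resize(ims[1],(800,600)))
E
```

```text
{'time_s': 0.0, 'joint_positions': [56.179, 30.28, 82.156, 0.001, 67.688, -10.228], 'qvel': [-0.117, -0.061, 0.047, 0.038, -0.037, 0.023], 'tau': [0.0, -44.004, -17.659, 0.063, 0.058, -0.0], 'position': [0.25, 0.572, 0.222], 'tcp_rot': [[-0.916, 0.4, -0.001], [0.4, 0.916, -0.002], [0.0, -0.002, -1.0]], 'force': [0.359, -0.335, -0.314], 'moment': [0.042, -0.023, 0.049], 'opening': 0.996}
side [[0.828, 0.463, -0.316, 0.237], [-0.56, 0.686, -0.464, -0.387], [0.002, 0.561, 0.828, 0.821], [0.0, 0.0, 0.0, 1.0]] [[353.3, 0.0, 253.0], [0.0, 353.3, 196.7], [0.0, 0.0, 1.0]] ['camera_matrix', 'pose']
side slim_can_mid [(0.95, [0.473, -0.024, 0.138]), (0.69, [0.569, -0.092, 0.13])]
side free_place [(0.97, [0.457, 0.189, 0.007])]
side twin_can_mid [(0.95, [0.492, 0.112, 0.14])]
side tall_can_mid [(0.77, [0.411, -0.142, 0.166])]
top [[0.001, 0.998, -0.071, 0.416], [-1.0, -0.001, -0.022, 0.002], [-0.022, 0.071, 0.997, 0.943], [0.0, 0.0, 0.0, 1.0]] [[434.2, 0.0, 261.4], [0.0, 434.2, 198.8], [0.0, 0.0, 1.0]] ['camera_matrix', 'pose']
top slim_can_mid [(0.83, [0.48, -0.002, 0.176]), (0.57, [0.569, -0.074, 0.174])]
top free_place [(0.72, [0.458, 0.188, 0.009])]
top twin_can_mid [(0.65, [0.5, 0.118, 0.185])]
top tall_can_mid [(0.67, [0.43, -0.115, 0.186])]
```

View pics/a.png

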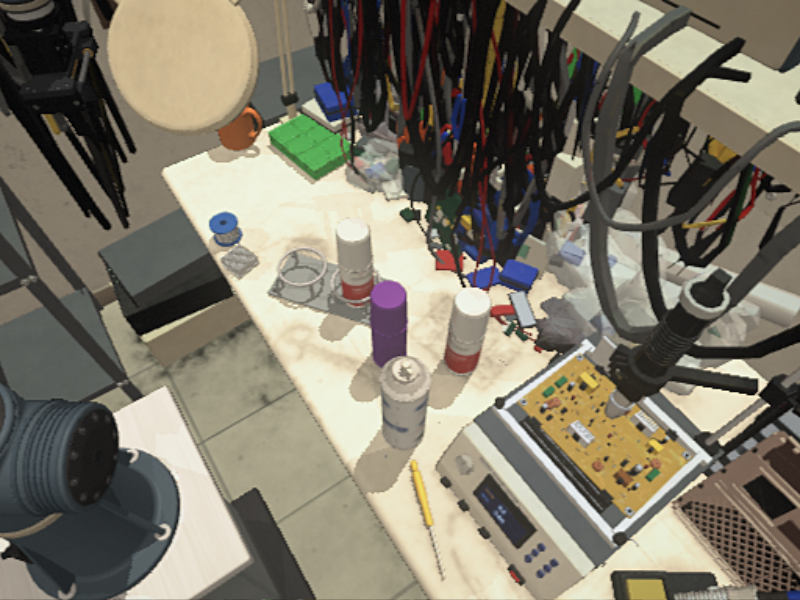

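View pics/b.png

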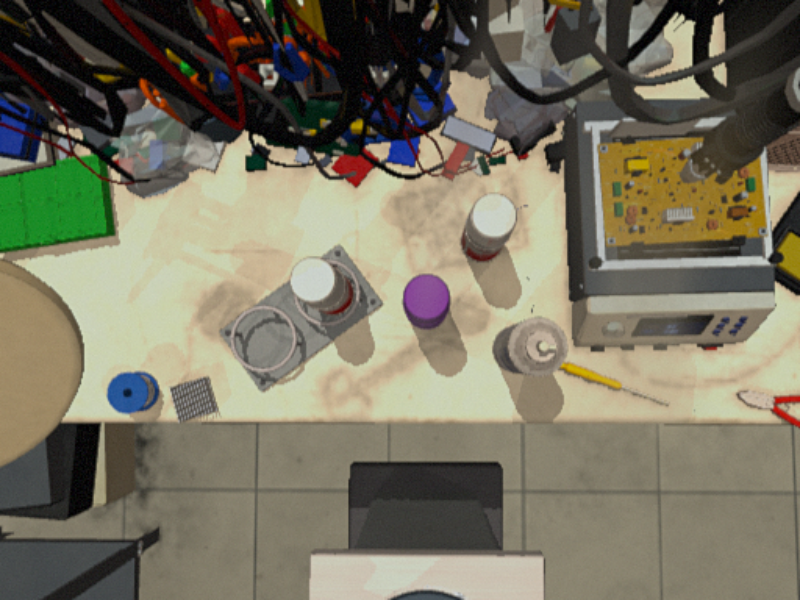

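The candidates in the top view are purple at (428,300) and white/red at (490,220). The third, the twin at (320,280), stands in the rack. White/red at (490,220) is the loose slim can: it matches the twin, and purple is the excluded look-alike. Next I measure the cans, ring and lamp, and crop to confirm.

```bash
cat >> h.py <<'E'
def proj(c,P):
    m=camera_model(c);T=np.linalg.inv(m["pose"]);q=np.atleast_2d(P)@T[:3,:3].T+T[:3,3]
    q=np.c_[q[:,0],-q[:,1],-q[:,2]]@np.array(m["camera_matrix"]).T
    return q[:,:2]/q[:,2:]
A=np.linspace(0,2*np.pi,60)
def circ(x,y,z,r): return np.c_[x+r*np.cos(A),y+r*np.sin(A),0*A+z]
def sil(c,x,y,zs):
    p=proj(c,np.vstack([circ(x,y,z,r) for z,r in zs])).astype(np.float32)
    m=np.zeros((384*4,512*4),np.uint8);cv2.fillConvexPoly(m,np.int32(cv2.convexHull(p)*4),1);return cv2.resize(m,(512,384),interpolation=cv2.INTER_AREA)if 0 else m[2::4,2::4]>0
E
cat > m.py <<'E'
from h import *
from scipy.optimize import minimize
ims={c:capture(c) for c in("side","top")}
G={"slim_can_mid":((.569,-.083),[(0,.029),(.125,.029),(.177,.0285)]),"twin_can_mid":((.5,.118),[(.008,.029),(.133,.029),(.185,.0285)]),"tall_can_mid":((.43,-.12),[(0,.033),(.17,.033),(.218,.012)])}
for t,(g,zs) in G.items():
    ms={}
    for c in ims:
        r=[d["mask"] for d in regions_of(c,t)]
        if r: 
            iou=[(m&sil(c,*g,zs)).sum()/(m|sil(c,*g,zs)).sum() for m in r];k=int(np.argmax(iou));ms[c]=r[k]
    for cs in (["side"],["top"],["side","top"]):
        if any(c not in ms for c in cs):continue
        f=lambda v:-sum((ms[c]&sil(c,*v,zs)).sum()/(ms[c]|sil(c,*v,zs)).sum() for c in cs)
        o=minimize(f,g,method="Nelder-Mead",options=dict(initial_simplex=np.array([g,(g[0]+.02,g[1]),(g[0],g[1]+.02)])))
        print(t,cs,np.round(o.x,4),round(o.fun,3))
# metric ring plane
out=[]
for c in ims:
    w=np.array([[.38,.12],[.58,.12],[.58,.28],[.38,.28]]);p=proj(c,np.c_[w,0*w[:,0]+.045]).astype(np.float32)
    d=np.float32([[(.28-y)*4000,(.58-x)*4000] for x,y in w])
    H=cv2.getPerspectiveTransform(p,d);q=cv2.warpPerspective(ims[c],H,(640,800),flags=cv2.INTER_CUBIC)
    h=cv2.HoughCircles(cv2.GaussianBlur(cv2.cvtColor(q,cv2.COLOR_BGR2GRAY),(0,0),3),cv2.HOUGH_GRADIENT,2,60,param1=60,param2=30,minRadius=150,maxRadius=185)
    print(c,[] if h is None else [(round(.58-v/4000,4),round(.28-u/4000,4),round(r/4,1)) for u,v,r in h[0][:4]])
    g=(.458,.188);cv2.circle(q,(int((.28-g[1])*4000),int((.58-g[0])*4000)),3,(0,0,255),-1)
    cv2.circle(q,(int((.28-g[1])*4000),int((.58-g[0])*4000)),168,(0,0,255),1)
    out.append(cv2.resize(q,(400,500)))
cv2.imwrite("pics/ring.png",np.hstack(out))
p=ims["side"][170:290,210:330];r=ims["top"][110:230,250:370]
cv2.imwrite("pics/cans.png",cv2.resize(np.hstack([p,r]),(800,400),interpolation=cv2.INTER_CUBIC))
print(readout.read_state()["time_s"])
E
python3 m.py
```

```text
slim_can_mid ['side'] [ 0.5814 -0.0797] -0.91
slim_can_mid ['top'] [ 0.5757 -0.0768] -0.915
slim_can_mid ['side', 'top'] [ 0.5796 -0.0791] -1.806
twin_can_mid ['side'] [0.5087 0.127 ] -0.848
twin_can_mid ['top'] [0.5032 0.1252] -0.931
twin_can_mid ['side', 'top'] [0.5047 0.124 ] -1.753
tall_can_mid ['side'] [ 0.4331 -0.1254] -0.97
tall_can_mid ['top'] [ 0.4291 -0.1293] -0.933
tall_can_mid ['side', 'top'] [ 0.4306 -0.1276] -1.855
side [(np.float32(0.4442), np.float32(0.2158), np.float32(41.7))]
top [(np.float32(0.4428), np.float32(0.2162), np.float32(43.6)), (np.float32(0.5232), np.float32(0.1603), np.float32(38.0)), (np.float32(0.5042), np.float32(0.1318), np.float32(39.8))]
0.9
```

View pics/ring.png

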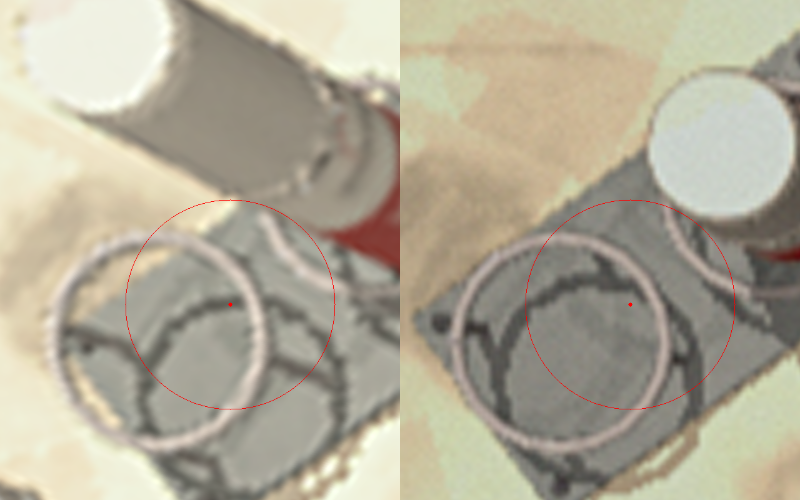

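View pics/cans.png

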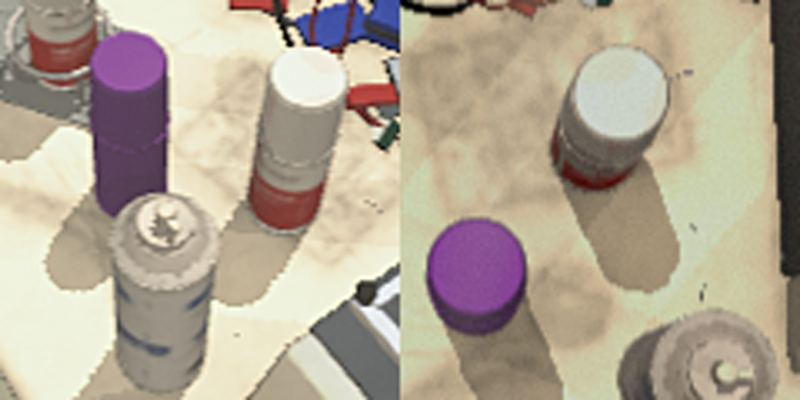

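Both crops confirm that the white/red can is the target. In the ring view both cameras put the ring centre at (0.4435, 0.216), well off the network's red mark, so I use the fitted circle. Next come the wrist camera's position and a row planner.

```bash
cat >> h.py <<'E'
def plan(wps,start=None):
    """wps: (x,y,z,yaw of tool y in deg,grip,rows). Prints rows."""
    s=readout.read_state();R=np.array(s["tcp_rot"])
    print("t",s["time_s"],"p",np.round(s["position"],4),"yaw",round(np.degrees(np.arctan2(R[1,1],R[0,1])),1),"z",np.round(R[:,2],3),"F",np.round(s["force"],1),"op",round(s["opening"],3))
    p=np.array(s["position"]);a=np.degrees(np.arctan2(R[1,1],R[0,1]))
    if start: p=np.array(start[:3]);a=start[3]
    for x,y,z,b,g,n in wps:
        d=(np.array([x,y,z])-p)/n;da=((b-a+180)%360-180)/n
        for i in range(n):
            c,sn=np.cos(np.radians(a)),np.sin(np.radians(a))
            ty=np.array([c,sn,0]);tx=np.array([-sn,c,0])
            print([0,0,round(-da,1),round(d@tx*100,2),round(d@ty*100,2),round(-d[2]*100,2),g]);a+=da
        p=np.array([x,y,z])
E
python3 - <<'E'
from h import *
m=camera_model("wrist");s=readout.read_state();R=np.array(s["tcp_rot"])
print("cam in tool",(R.T@(m["pose"][:3,3]-s["position"])).round(3))
q=lambda r,deg,z,*k:(r*np.cos(np.radians(deg)),r*np.sin(np.radians(deg)),z,*k)
plan([q(.39,66,.225,66,1,5)  , q(.39,64,.225,104,1,5), q(.39,45,.225,137,1,5), q(.39,22,.24,110,1,5),(.58,-.079,.25,90,1,8)])
E
```

```text
cam in tool [ 0.082  0.    -0.161]
t 0.9 p [0.2501 0.5727 0.2226] yaw 66.4 z [ 0.  0. -1.] F [-0.7 -0.8 -1.3] op 0.997
[0, 0, np.float64(0.1), np.float64(-0.06), np.float64(-4.7), np.float64(-0.05), 1]
[0, 0, np.float64(0.1), np.float64(-0.06), np.float64(-4.7), np.float64(-0.05), 1]
[0, 0, np.float64(0.1), np.float64(-0.07), np.float64(-4.7), np.float64(-0.05), 1]
[0, 0, np.float64(0.1), np.float64(-0.08), np.float64(-4.7), np.float64(-0.05), 1]
[0, 0, np.float64(0.1), np.float64(-0.08), np.float64(-4.7), np.float64(-0.05), 1]
[0, 0, np.float64(-7.6), np.float64(-0.27), np.float64(-0.0), np.float64(-0.0), 1]
[0, 0, np.float64(-7.6), np.float64(-0.27), np.float64(-0.04), np.float64(-0.0), 1]
[0, 0, np.float64(-7.6), np.float64(-0.26), np.float64(-0.08), np.float64(-0.0), 1]
[0, 0, np.float64(-7.6), np.float64(-0.25), np.float64(-0.11), np.float64(-0.0), 1]
[0, 0, np.float64(-7.6), np.float64(-0.23), np.float64(-0.14), np.float64(-0.0), 1]
[0, 0, np.float64(-6.6), np.float64(-1.67), np.float64(-1.96), np.float64(-0.0), 1]
[0, 0, np.float64(-6.6), np.float64(-1.44), np.float64(-2.14), 
[... 651 characters left out ...]
t64(-3.08), np.float64(-0.3), 1]
[0, 0, np.float64(2.5), np.float64(-1.6), np.float64(-3.58), np.float64(-0.13), 1]
[0, 0, np.float64(2.5), np.float64(-1.76), np.float64(-3.5), np.float64(-0.13), 1]
[0, 0, np.float64(2.5), np.float64(-1.91), np.float64(-3.42), np.float64(-0.13), 1]
[0, 0, np.float64(2.5), np.float64(-2.06), np.float64(-3.34), np.float64(-0.13), 1]
[0, 0, np.float64(2.5), np.float64(-2.2), np.float64(-3.25), np.float64(-0.13), 1]
[0, 0, np.float64(2.5), np.float64(-2.34), np.float64(-3.15), np.float64(-0.13), 1]
[0, 0, np.float64(2.5), np.float64(-2.47), np.float64(-3.04), np.float64(-0.13), 1]
[0, 0, np.float64(2.5), np.float64(-2.6), np.float64(-2.93), np.float64(-0.13), 1]
```

>>> send_rows --moves '[[[0,0,0,0,-4.7,0,1],[0,0,0,0,-4.7,0,1],[0,0,0,0,-4.7,0,1],[0,0,0,0,-4.7,0,1],[0,0,0,-0.3,-4.7,0,1]]]'

```text
time_s: 1.4
position: [0.1578, 0.3546, 0.2226]
tcp_rot: [[-0.917, 0.4, 0.0], [0.4, 0.917, 0.0], [-0.0, 0.0, -1.0]]
force: [-0.3, -0.1, 1.0]
opening: 0.998
```

>>> send_rows --moves '[[[0,0,-7.6,-0.3,0,0,1],[0,0,-7.6,-0.3,0,0,1],[0,0,-7.6,-0.3,0,0,1],[0,0,-7.6,-0.3,-0.1,0,1],[0,0,-7.6,-0.2,-0.1,0,1]]]'

```text
time_s: 1.9
position: [0.1728, 0.352, 0.2228]
tcp_rot: [[-0.967, -0.254, 0.001], [-0.254, 0.967, 0.001], [-0.001, 0.0, -1.0]]
force: [0.9, -0.3, -0.1]
opening: 0.997
```

>>> send_rows --moves '[[[0,0,-6.6,-1.7,-2.0,0,1],[0,0,-6.6,-1.4,-2.1,0,1],[0,0,-6.6,-1.2,-2.3,0,1],[0,0,-6.6,-0.9,-2.4,0,1],[0,0,-6.6,-0.6,-2.5,0,1]]]'

```text
time_s: 2.4
position: [0.2786, 0.2771, 0.2228]
tcp_rot: [[-0.673, -0.739, 0.001], [-0.739, 0.673, 0.0], [-0.001, -0.0, -1.0]]
force: [0.2, 0.6, 0.1]
opening: 1.003
```

>>> send_rows --moves '[[[0,0,5.4,0.7,-3.0,-0.4,1],[0,0,5.4,0.4,-3.1,-0.4,1],[0,0,5.4,0.2,-3.1,-0.4,1],[0,0,5.4,-0.2,-3.1,-0.4,1],[0,0,5.4,-0.4,-3.1,-0.4,1]]]'

```text
time_s: 2.9
position: [0.3654, 0.1476, 0.243]
tcp_rot: [[-0.939, -0.345, 0.001], [-0.345, 0.939, 0.0], [-0.001, -0.0, -1.0]]
force: [0.4, 0.7, 0.0]
opening: 0.999
```

```bash
python3 - <<'E'
from h import *
plan([(.50,.02,.25,97,1,5),(.579,-.079,.25,90,1,5)])
E
```

```text
t 2.9 p [0.3654 0.1476 0.243 ] yaw 110.2 z [ 0.001  0.    -1.   ] F [0.4 0.7 0. ] op 0.999
[0, 0, np.float64(2.6), np.float64(-1.65), np.float64(-3.32), np.float64(-0.14), 1]
[0, 0, np.float64(2.6), np.float64(-1.8), np.float64(-3.24), np.float64(-0.14), 1]
[0, 0, np.float64(2.6), np.float64(-1.95), np.float64(-3.16), np.float64(-0.14), 1]
[0, 0, np.float64(2.6), np.float64(-2.09), np.float64(-3.07), np.float64(-0.14), 1]
[0, 0, np.float64(2.6), np.float64(-2.23), np.float64(-2.97), np.float64(-0.14), 1]
[0, 0, np.float64(1.4), np.float64(-1.33), np.float64(-2.16), np.float64(-0.0), 1]
[0, 0, np.float64(1.4), np.float64(-1.38), np.float64(-2.12), np.float64(-0.0), 1]
[0, 0, np.float64(1.4), np.float64(-1.43), np.float64(-2.09), np.float64(-0.0), 1]
[0, 0, np.float64(1.4), np.float64(-1.48), np.float64(-2.05), np.float64(-0.0), 1]
[0, 0, np.float64(1.4), np.float64(-1.53), np.float64(-2.02), np.float64(-0.0), 1]
```

>>> send_rows --moves '[[[0,0,2.6,-1.6,-3.3,-0.1,1],[0,0,2.6,-1.8,-3.2,-0.1,1],[0,0,2.6,-2.0,-3.2,-0.2,1],[0,0,2.6,-2.1,-3.1,-0.2,1],[0,0,2.6,-2.2,-3.0,-0.1,1]]]'

```text
time_s: 3.4
position: [0.501, 0.02, 0.2499]
tcp_rot: [[-0.992, -0.127, 0.001], [-0.127, 0.992, -0.0], [-0.001, -0.0, -1.0]]
force: [-0.2, 0.6, -0.6]
opening: 1.001
```

>>> send_rows --moves '[[[0,0,1.4,-1.3,-2.2,0,1],[0,0,1.4,-1.4,-2.1,0,1],[0,0,1.4,-1.4,-2.1,0,1],[0,0,1.4,-1.5,-2.0,0,1],[0,0,1.4,-1.5,-2.0,0,1]]]'

```text
time_s: 3.9
position: [0.5796, -0.0775, 0.2496]
tcp_rot: [[-1.0, -0.006, 0.0], [-0.006, 1.0, 0.0], [-0.0, 0.0, -1.0]]
force: [-0.2, 0.6, 0.0]
opening: 1.001
```

```bash
python3 - <<'E'
from h import *
plan([(.579,-.079,.123,90,1,5)])
im=capture("wrist")
for t in ("slim_can_mid",): print([(round(d["p"],2),np.round(d["location"],3).tolist()) for d in spot_in("wrist",t)])
P=np.int32(proj("wrist",circ(.579,-.079,.177,.0285)));cv2.polylines(im,[P],True,(0,0,255),1)
P=np.int32(proj("wrist",circ(.576,-.077,.177,.0285)));cv2.polylines(im,[P],True,(255,0,0),1)
cv2.imwrite("pics/w.png",cv2.resize(im,(800,600)))
E
```

```text
t 3.9 p [ 0.5796 -0.0775  0.2496] yaw 90.3 z [ 0.  0. -1.] F [-0.2  0.6  0. ] op 1.001
[0, 0, np.float64(0.1), np.float64(0.01), np.float64(-0.03), np.float64(2.53), 1]
[0, 0, np.float64(0.1), np.float64(0.01), np.float64(-0.03), np.float64(2.53), 1]
[0, 0, np.float64(0.1), np.float64(0.01), np.float64(-0.03), np.float64(2.53), 1]
[0, 0, np.float64(0.1), np.float64(0.01), np.float64(-0.03), np.float64(2.53), 1]
[0, 0, np.float64(0.1), np.float64(0.01), np.float64(-0.03), np.float64(2.53), 1]
[(0.74, [0.568, -0.08, 0.174]), (0.64, [0.491, -0.008, 0.173])]
```

View pics/w.png

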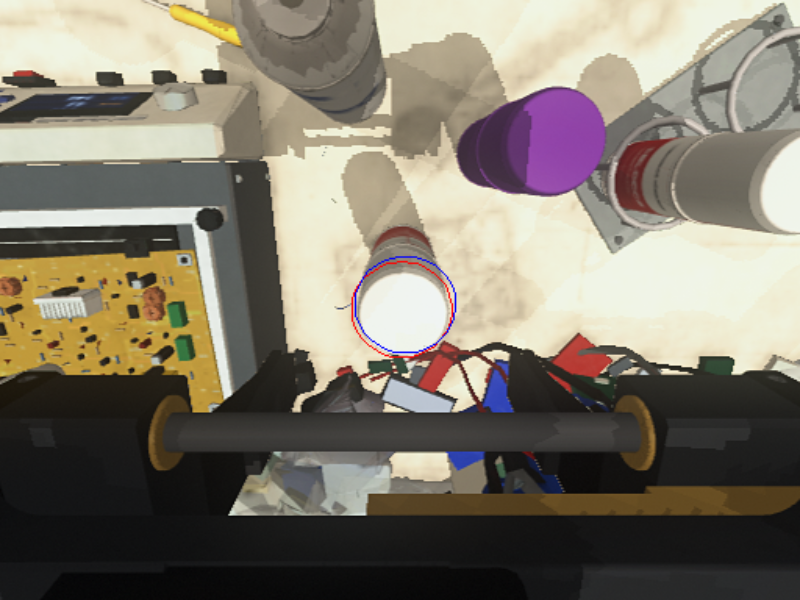

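The wrist view shows the cap at about (403,313), on the red model circle to 1–2 mm, and between the fingers. I descend and close.

>>> send_rows --moves '[[[0,0,0,0,-0.1,2.5,1],[0,0,0,0,0,2.5,1],[0,0,0,0,0,2.5,1],[0,0,0,0,0,2.5,1],[0,0,0,0,0,2.6,1]]]'

```text
time_s: 4.5
position: [0.5783, -0.0768, 0.123]
tcp_rot: [[-1.0, -0.008, -0.0], [-0.008, 1.0, 0.0], [0.0, 0.0, -1.0]]
force: [0.0, -0.6, -0.3]
opening: 0.998
```

>>> send_rows --moves '[[[0,0,0,0,0,0,-1],[0,0,0,0,0,0,-1],[0,0,0,0,0,0,-1],[0,0,0,0,0,0,-1],[0,0,0,0,0,0,-1]]]'

```text
time_s: 5.0
position: [0.5798, -0.0777, 0.125]
tcp_rot: [[-1.0, -0.007, 0.003], [-0.007, 1.0, -0.0], [-0.003, -0.001, -1.0]]
force: [-0.1, 0.4, 2.7]
opening: 0.651
```

>>> send_rows --moves '[[[0,0,0,0,0,0,-1],[0,0,0,0,0,0,-1],[0,0,0,0,0,-0.5,-1],[0,0,0,0,0,-1.0,-1],[0,0,0,0,0,-1.5,-1]]]'

```text
time_s: 5.5
position: [0.5779, -0.0775, 0.1532]
tcp_rot: [[-1.0, -0.007, -0.003], [-0.007, 1.0, 0.001], [0.003, 0.001, -1.0]]
force: [-0.5, -0.1, -2.7]
opening: 0.652
```

The opening reads 56.8 mm, so the cap is held. I lift on and plan the carry.

>>> send_rows --moves '[[[0,0,0,0,0,-3.0,-1],[0,0,0,0,0,-4.0,-1],[0,0,0,0,0,-4.0,-1],[0,0,0,0,0,-4.0,-1],[0,0,0,0,0,-3.0,-1]]]'

```text
time_s: 6.0
position: [0.5791, -0.0778, 0.3367]
tcp_rot: [[-1.0, -0.007, 0.003], [-0.007, 1.0, -0.001], [-0.003, -0.001, -1.0]]
force: [0.2, -0.4, -1.9]
opening: 0.651
```

```bash
python3 - <<'E'
from h import *
plan([(.51,.07,.335,70,-1,5),(.4435,.216,.335,50,-1,5)])
ims=[capture("side"),capture("top")]
cv2.imwrite("pics/c.png",cv2.resize(np.hstack(ims)[:,:],(800,300)))
E
```

```text
t 6.0 p [ 0.5791 -0.0778  0.3367] yaw 90.4 z [ 0.003 -0.001 -1.   ] F [ 0.2 -0.4 -1.9] op 0.651
[0, 0, np.float64(4.1), np.float64(1.36), np.float64(2.97), np.float64(0.03), -1]
[0, 0, np.float64(4.1), np.float64(1.57), np.float64(2.86), np.float64(0.03), -1]
[0, 0, np.float64(4.1), np.float64(1.77), np.float64(2.74), np.float64(0.03), -1]
[0, 0, np.float64(4.1), np.float64(1.96), np.float64(2.61), np.float64(0.03), -1]
[0, 0, np.float64(4.1), np.float64(2.14), np.float64(2.46), np.float64(0.03), -1]
[0, 0, np.float64(4.0), np.float64(2.25), np.float64(2.29), np.float64(-0.0), -1]
[0, 0, np.float64(4.0), np.float64(2.4), np.float64(2.13), np.float64(-0.0), -1]
[0, 0, np.float64(4.0), np.float64(2.55), np.float64(1.95), np.float64(-0.0), -1]
[0, 0, np.float64(4.0), np.float64(2.68), np.float64(1.77), np.float64(-0.0), -1]
[0, 0, np.float64(4.0), np.float64(2.79), np.float64(1.58), np.float64(-0.0), -1]
```

View pics/c.png

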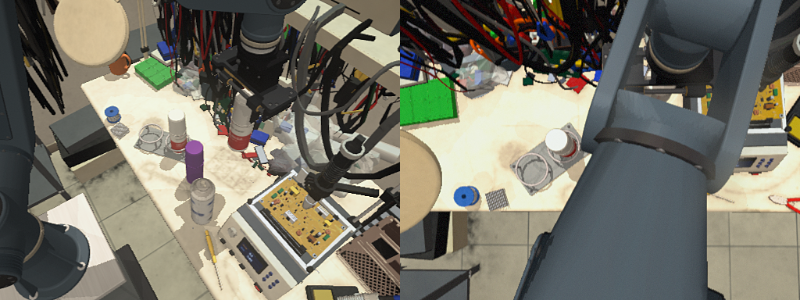

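The side view shows the can hanging upright in the gripper at (240,125). I carry it over to the ring.

>>> send_rows --moves '[[[0,0,4.1,1.4,3.0,0,-1],[0,0,4.1,1.6,2.9,0,-1],[0,0,4.1,1.8,2.7,0,-1],[0,0,4.1,2.0,2.6,0,-1],[0,0,4.1,2.1,2.5,0,-1]]]'

```text
time_s: 6.6
position: [0.507, 0.0718, 0.3319]
tcp_rot: [[-0.938, 0.347, -0.004], [0.347, 0.938, 0.0], [0.003, -0.001, -1.0]]
force: [0.3, -0.0, -1.3]
opening: 0.647
```

>>> send_rows --moves '[[[0,0,4.0,2.2,2.3,0,-1],[0,0,4.0,2.4,2.1,0,-1],[0,0,4.0,2.6,2.0,0,-1],[0,0,4.0,2.7,1.8,0,-1],[0,0,4.0,2.2,1.2,0,-1]]]'

```text
time_s: 7.1
position: [0.4431, 0.2122, 0.332]
tcp_rot: [[-0.764, 0.646, -0.004], [0.646, 0.764, -0.0], [0.003, -0.003, -1.0]]
force: [0.4, -1.3, -2.6]
opening: 0.653
```

>>> send_rows --moves '[[[0,0,0,0.6,0.3,0,-1],[0,0,0,0,0,2.0,-1],[0,0,0,0,0,3.0,-1],[0,0,0,0,0,3.0,-1],[0,0,0,0,0,2.0,-1]]]'

```text
time_s: 7.6
position: [0.4413, 0.216, 0.2308]
tcp_rot: [[-0.766, 0.643, -0.004], [0.643, 0.766, -0.002], [0.002, -0.004, -1.0]]
force: [-0.5, -0.2, -1.8]
opening: 0.646
```

```bash
cat > f.py <<'E'
from h import *
from scipy.optimize import minimize
plan([])
s=readout.read_state();p=np.array(s["position"]);z0=p[2]-.125
zs=[(z0,.029),(z0+.1,.029)]
for c in("side","top"):
    im=capture(c)
    L=[(round(d["p"],2),np.round(d["location"],3).tolist()) for d in spot_in(c,"slim_can_mid")];print(c,L)
    for z,col in((z0,(0,0,255)),(z0+.125,(0,0,255)),):
        cv2.polylines(im,[np.int32(proj(c,circ(p[0],p[1],z,.029))*8)],True,col,1,cv2.LINE_AA,3)
    cv2.polylines(im,[np.int32(proj(c,circ(.4435,.216,.045,.042))*8)],True,(0,255,0),1,cv2.LINE_AA,3)
    u,v=np.int32(proj(c,[p[0],p[1],.07])[0]);k=75
    cr=im[max(v-k,0):v+k,max(u-k,0):u+k]
    (A_:=globals().setdefault("o",[])).append(cv2.resize(cr,(400,400),interpolation=cv2.INTER_CUBIC))
import sys;cv2.imwrite(sys.argv[1],np.hstack(o))
E
python3 f.py pics/d.png
```

```text
t 7.6 p [0.4413 0.216  0.2308] yaw 50.0 z [-0.004 -0.002 -1.   ] F [-0.5 -0.2 -1.8] op 0.646
side [(0.94, [0.474, -0.021, 0.138]), (0.76, [0.441, 0.192, 0.182])]
top [(0.73, [0.48, 0.002, 0.177]), (0.7, [0.455, 0.192, 0.168])]
```

View pics/d.png

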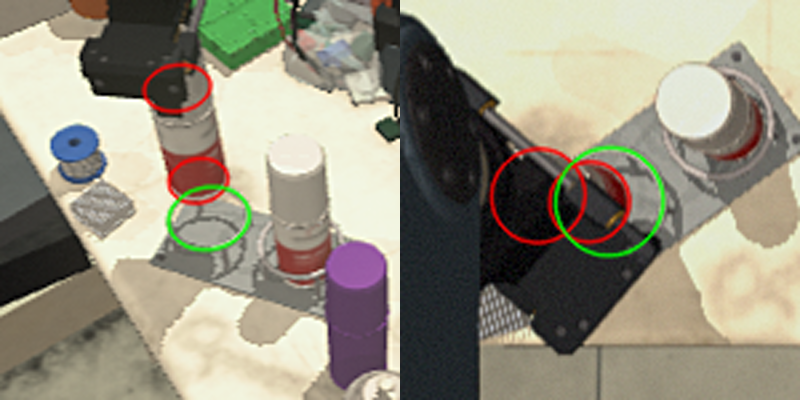

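The green ring model sits on the real ring. The can's foot shows in the side view at about (195,180), within a few mm of the model. I shift 3 mm in +x, lower it to just above the ring, and check from the side.

>>> send_rows --moves '[[[0,0,0,-0.2,0.2,1.0,-1],[0,0,0,0,0,1.5,-1],[0,0,0,0,0,1.0,-1],[0,0,0,0,0,0.7,-1],[0,0,0,0,0,0,-1]]]'

```text
time_s: 8.3
position: [0.4451, 0.2173, 0.1908]
tcp_rot: [[-0.765, 0.644, -0.002], [0.644, 0.765, -0.0], [0.001, -0.001, -1.0]]
force: [0.3, -0.2, -2.2]
opening: 0.654
```

```bash
python3 - <<'E'
from h import *
plan([])
p=np.array(readout.read_state()["position"]);z0=p[2]-.125
im=capture("side");rg=regions_of("side","slim_can_mid")
for d in rg:
    ys,xs=np.nonzero(d["mask"]);print(round(d["p"],2),xs.min(),xs.max(),ys.min(),ys.max())
u,v=np.int32(proj("side",[p[0],p[1],.10])[0]);print(u,v)
cv2.imwrite("pics/e_raw.png",im)
k=8;b=cv2.resize(im[v-40:v+40,u-50:u+50],(800,640),interpolation=cv2.INTER_CUBIC)[:600]
for z,r,col in((z0,.029,(0,0,255)),(z0+.1,.029,(0,0,255)),(.048,.039,(0,255,0))):
    c=(p[0],p[1]) if r<.03 else (.4435,.216)
    P=(proj("side",circ(*c,z,r))-[u-50,v-40]+.5)*8
    cv2.polylines(b,[np.int32(P)],True,col,1)
cv2.imwrite("pics/e.png",b)
E
```

```text
t 8.3 p [0.4451 0.2173 0.1908] yaw 49.9 z [-0.002 -0.    -1.   ] F [ 0.3 -0.2 -2.2] op 0.654
0.92 237 261 179 234
0.63 179 203 125 171
190 156
```

View pics/e.png

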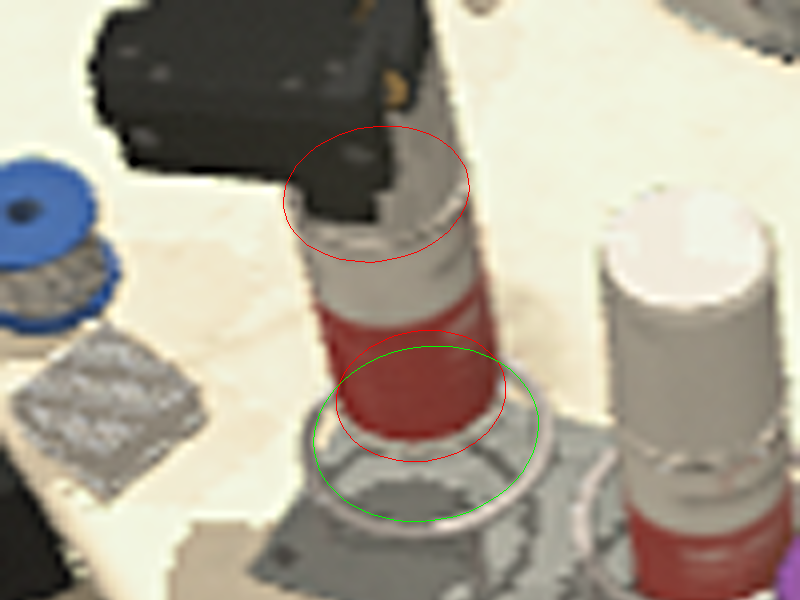

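The lateral fit is good: can foot centre at column 416 against 420 for the model, ring at 427. I trim 2 mm along the jaw axis and lower it into the ring.

>>> send_rows --moves '[[[0,0,0,0,-0.2,0.5,-1],[0,0,0,0,0,1.0,-1],[0,0,0,0,0,1.0,-1],[0,0,0,0,0,1.0,-1],[0,0,0,0,0,0.8,-1]]]'

```text
time_s: 8.9
position: [0.4438, 0.2158, 0.1473]
tcp_rot: [[-0.765, 0.644, -0.001], [0.644, 0.765, -0.0], [0.001, -0.001, -1.0]]
force: [0.2, 0.4, -2.4]
opening: 0.649
```

>>> send_rows --moves '[[[0,0,0,0,0,0.4,-1],[0,0,0,0,0,0.4,-1],[0,0,0,0,0,0.2,-1],[0,0,0,0,0,0.1,-1],[0,0,0,0,0,0,-1]]]'

```text
time_s: 9.4
position: [0.4443, 0.216, 0.1376]
tcp_rot: [[-0.765, 0.644, 0.0], [0.644, 0.765, 0.0], [-0.0, 0.0, -1.0]]
force: [0.5, -0.2, -1.4]
opening: 0.651
```

>>> send_rows --moves '[[[0,0,0,0,0,0.1,-1],[0,0,0,0,0,0.1,-1],[0,0,0,0,0,0.1,-1],[0,0,0,0,0,0.1,-1],[0,0,0,0,0,0,-1]]]'

```text
time_s: 9.9
position: [0.4441, 0.2159, 0.1334]
tcp_rot: [[-0.765, 0.644, -0.0], [0.644, 0.765, -0.0], [0.0, -0.0, -1.0]]
force: [-0.4, -0.8, -1.1]
opening: 0.649
```

>>> send_rows --moves '[[[0,0,0,0,0,0.1,-1],[0,0,0,0,0,0.1,-1],[0,0,0,0,0,0,-1],[0,0,0,0,0,0,-1],[0,0,0,0,0,0,-1]]]'

```text
time_s: 10.4
position: [0.4444, 0.216, 0.1329]
tcp_rot: [[-0.765, 0.644, 0.001], [0.644, 0.765, 0.0], [-0.001, 0.0, -1.0]]
force: [-1.2, 0.0, 9.0]
opening: 0.652
```

Contact is at z = 0.133 as predicted, with +9 N, so the foot is down. I release.

>>> send_rows --moves '[[[0,0,0,0,0,-0.1,-1],[0,0,0,0,0,0,1],[0,0,0,0,0,0,1],[0,0,0,0,0,0,1],[0,0,0,0,0,0,1]]]'

```text
time_s: 10.9
position: [0.4443, 0.2159, 0.1324]
tcp_rot: [[-0.765, 0.644, -0.0], [0.644, 0.765, -0.0], [0.0, -0.0, -1.0]]
force: [-0.3, 0.1, 0.5]
opening: 0.927
```

>>> send_rows --moves '[[[0,0,0,0,0,0,1],[0,0,0,0,0,-0.5,1],[0,0,0,0,0,-1.5,1],[0,0,0,0,0,-2.5,1],[0,0,0,0,0,-2.5,1]]]'

```text
time_s: 11.4
position: [0.4439, 0.2158, 0.2033]
tcp_rot: [[-0.765, 0.644, -0.001], [0.644, 0.765, -0.0], [0.001, -0.001, -1.0]]
force: [0.0, 0.0, -1.3]
opening: 1.0
```

>>> send_rows --moves '[[[0,0,0,0,0,-2.5,1],[0,0,0,0,0,-2.5,1],[0,0,0,0,0,-2.0,1],[0,0,0,0,0,0,1],[0,0,0,0,0,0,1]]]'

```text
time_s: 11.9
position: [0.444, 0.2159, 0.2726]
tcp_rot: [[-0.765, 0.644, 0.001], [0.644, 0.765, 0.0], [-0.0, 0.0, -1.0]]
force: [0.5, 0.3, -0.4]
opening: 1.0
```

```bash
python3 - <<'E'
from h import *
plan([])
im=capture("side")
b=cv2.resize(im[90:290,120:390],(800,592),interpolation=cv2.INTER_CUBIC);k=800/270
for c,zs in(((.4435,.216),[(.008,.029),(.133,.029),(.185,.0285)]),((.5047,.124),[(.185,.0285)]),((.4306,-.1276),[(0,.033)])):
    for z,r in zs: cv2.polylines(b,[np.int32((proj("side",circ(*c,z,r))-[120,90]+.5)*k)],True,(0,255,0),1)
cv2.imwrite("pics/f.png",b)
E
```

```text
t 11.9 p [0.444  0.2159 0.2726] yaw 49.9 z [ 0.001  0.    -1.   ] F [ 0.5  0.3 -0.4] op 1.0
```

View pics/f.png

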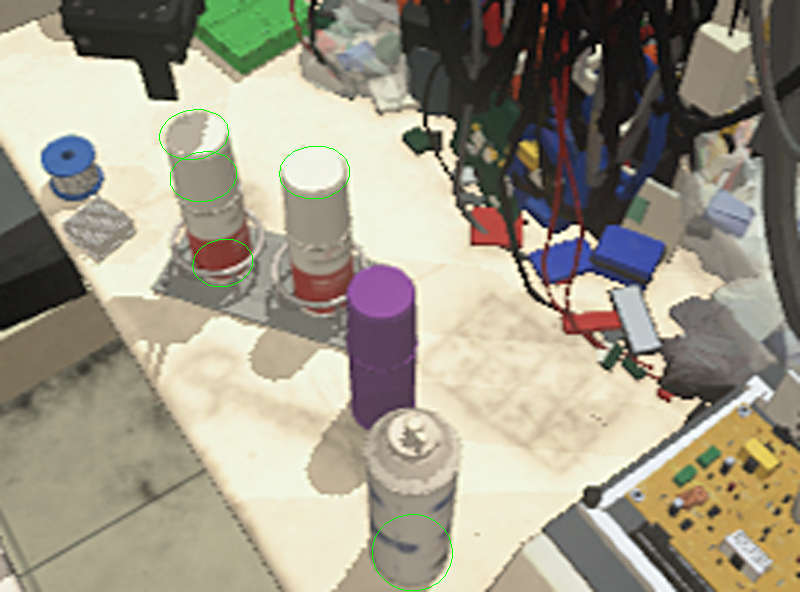

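The slim can stands upright in the ring, with its cap at about (195,133) on the model. The twin at (314,172) and the tall can at (412,550) match where they started. The gripper is clear and touches nothing, so I hand in.

```bash
python3 -c "
from h import *
print(bot.hand_in())"
```

```text
the job is handed in; nothing more can be done
None
```

The slim can stands upright in the rack's empty ring, and I handed the job in at about 12 s of the 42 s allowed. No verdict was reported.

**What I did:** I picked out the loose white-and-red can (not the purple look-alike) and gripped it by its cap. I carried it over the rack and lowered it until the foot touched down, at the predicted tool height of 0.133 m with about 9 N of contact force. Then I released it and backed the gripper off above it.

**Last checks:**
- **Slim can:** the final side picture shows it upright in the ring, within a few mm of the modelled position.
- **Twin and tall can:** both are where they started.
- **Gripper:** it is open and touches nothing, with a wrist force under 1 N.

**Disagreements:**
- **Ring centre:** the network's point for the empty place was about 3 cm off the ring centre I fitted from the two fixed cameras. I used the fitted ring, and the final picture supports it.
- **Can position:** the two cameras differed by about 6 mm on the loose can. The wrist picture settled that before the grasp.
- **Foot height:** just above the ring the can's foot looked a few mm higher than the model. I put that down to the can's bare metal rim, and contact came at the expected height.

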